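# Line up lost property by height

### The job

Set the four lost things (bead, glue stick, torch and bottle) upright on the maple board in order of height, one centred on each felt dot: the shortest goes on the dot next to the toy aeroplane, and they get taller towards the cash box. Leave the aeroplane and the cash box where they stand.

Things in the scene. Friction and masses are not known exactly. Their poses are not given: they have to be found in the camera images.
- bead: Glossy orange-brown wooden bead, the size of a plum: round, 42 mm across at its widest (20 mm up), 40 mm high, with flat ends 27 mm across and a dark hole in the top. The shortest thing, about 45 g. Stands upright and loose on the table at the start, in one of four places in front of the robot. Origin: centre of its underside; z points up its axis; its yaw means nothing.
- glue: Glue stick: white plastic cylinder with a turquoise cap on top, 28 mm across all the way, 66 mm high. The second shortest thing, about 35 g. Stands upright and loose on the table at the start, in one of four places in front of the robot. Origin: centre of its underside; z points up its axis; its yaw means nothing.
- torch: Red plastic torch standing on its lens: head 44 mm across for the lowest 20 mm, tapering to a handle 30 mm across from 32 mm up to the flat top, 92 mm high. The second tallest thing, about 110 g. Stands upright and loose on the table at the start, in one of four places in front of the robot. Origin: centre of its underside; z points up its axis; its yaw means nothing.
- bottle: Blue plastic drinks bottle with a grey cap: body 50 mm across up to 90 mm, cap 34 mm across from 100 mm up, 120 mm high in all. The tallest thing, about 140 g. Stands upright and loose on the table at the start, in one of four places in front of the robot. Origin: centre of its underside; z points up its axis; its yaw means nothing.
- dot_yellow: Yellow felt dot, 62 mm across, under 1 mm thick, at the robot's left (+y) end of the row of four dots 95 mm apart along the middle of a fixed maple board. The board is 115 mm deep, 740 mm long and 20 mm high; its place and angle on the table change. Origin: centre of the dot, at the height of the board's top (20 mm over the table); y points along the row to the robot's left.
- dot_green: Green felt dot, 62 mm across, under 1 mm thick, second from the robot's left of four dots 95 mm apart along the middle of a fixed maple board. The board is 115 mm deep, 740 mm long and 20 mm high; its place and angle on the table change. Origin: centre of the dot, at the height of the board's top (20 mm over the table); y points along the row to the robot's left.
- dot_purple: Purple felt dot, 62 mm across, under 1 mm thick, third from the robot's left of four dots 95 mm apart along the middle of a fixed maple board. The board is 115 mm deep, 740 mm long and 20 mm high; its place and angle on the table change. Origin: centre of the dot, at the height of the board's top (20 mm over the table); y points along the row to the robot's left.
- dot_black: Black felt dot, 62 mm across, under 1 mm thick, at the robot's right (-y) end of the row of four dots 95 mm apart along the middle of a fixed maple board. The board is 115 mm deep, 740 mm long and 20 mm high; its place and angle on the table change. Origin: centre of the dot, at the height of the board's top (20 mm over the table); y points along the row to the robot's left.
- plane: Silver toy aeroplane, about 122 mm long, 130 mm wingspan, 45 mm high, standing on one end of the maple board (either end), centre about 140 mm beyond the end dot. It shows which end the row starts from and is light and loose. Origin: under its middle on the board; nose to its -x.
- cashbox: Grey plastic cash box with a steel cam lock on its front, 105 x 150 mm and 80 mm high with the folded handle, standing loose on the other end of the board, centre about 140 mm beyond the end dot. Origin: centre of its underside; lock side faces its -x, its 150 mm side lies along y.
There are look-alikes about, which are no part of the job. Leave any yellow look-alike of the torch alone.

How it is judged (in metres and radians):
At the end, for the whole second after the job is handed in: Counting from the dot next to the aeroplane, the bead, the glue stick, the torch and the bottle each stand on their own dot, within 14 mm of its centre, upright within 0.1 rad on the board, released and at rest; the aeroplane and the cash box are within 20 mm of where they began (((horizontal distance between plane and dot_yellow below 0.22 m and horizontal distance between bead and dot_yellow below 0.014 m and horizontal distance between glue and dot_green below 0.014 m and horizontal distance between torch and dot_purple below 0.014 m and horizontal distance between bottle and dot_black below 0.014 m) or (horizontal distance between plane and dot_black below 0.22 m and horizontal distance between bead and dot_black below 0.014 m and horizontal distance between glue and dot_purple below 0.014 m and horizontal distance between torch and dot_green below 0.014 m and horizontal distance between bottle and dot_yellow below 0.014 m)) and height (world z) of bead between 0.016 and 0.026 m and angle between each of bead, glue, torch, bottle's own z axis and vertical below 0.1 rad and linear speed of each of bead, glue, torch, bottle below 0.02 m/s and angular speed of each of bead, glue, torch, bottle below 0.2 rad/s and contact force between each of bead, glue, torch, bottle and the fingers below 0.1 N and height (world z) of glue between 0.016 and 0.026 m and height (world z) of torch between 0.016 and 0.026 m and height (world z) of bottle between 0.016 and 0.026 m and distance of each of plane, cashbox from where it was at the start of the episode below 0.02 m); the robot touches nothing.
It fails at once if the toy aeroplane is moved by more than 20 mm (distance of plane from where it was at the start of the episode above 0.02 m).
It fails at once if the cash box is moved by more than 20 mm (distance of cashbox from where it was at the start of the episode above 0.02 m).
It also fails if it takes over 112 s, if anything falls off the work surface, if the arm or the gripper's body presses on something with over 40 N, if the wrist force passes 120 N, or if a joint passes its speed limit or range.

### The arm

A 6-joint arm with a two-finger parallel gripper is mounted at the origin on the work surface. World frame = base frame: x ahead of the robot, y to its left, z up, the work surface at z = 0. Lengths are in mm, angles in rad, forces in N, time in s.
With the tool pointing down it reaches from about 300 to 950 mm from the base axis. Payload 3.1 kg.
Tool frame: the origin (TCP) lies midway between the tips of the shut fingers; the grasp point (between the pads) lies 19 mm behind it (r.grasp_offset is the distance from the TCP to the grasp point, in mm); z points along the fingers, y is the line along which they close (so a half turn about z gives the same grasp; the last joint's range is limited). The gripper opens to 85 mm and grips with 20 to 120 N. Pads are 22 mm wide; open, the fingers measure 114 mm over their backs; the gripper's body (76 mm by 85 mm) begins 54 mm behind the grasp point. The pads swing forward as they close: fully open they stand 13 mm farther back than shut.
Start: joints at [-1.378, 0.308, 1.634, -0, 1.2, -0.07], TCP at [162.338, -603.555, 231.272] pointing down, gripper open.
Joint ranges: [-3.06, 3.06], [-0.79, 1.96], [0.05, 2.63], [-1.19, 4.34], [0.05, 2.64], [-2.94, 2.94]. Speed limits (rad/s): [2.79, 2.79, 3.14, 3.14, 3.14, 3.14].

### API

Orientations are given as a rotation vector (axis times angle).
In Python, from bench import r, camera, get_calibration gives the robot as it stands.
- The arm moves only by the shell command python3 -m inch 'ROWS' [OPENING] [FORCE]. ROWS is a JSON object whose key "offsets" holds a list of rows, 1 to 10 of them, each of 6 numbers: dx, dy, dz in shares of 300 mm (1.0 is 300 mm), then a rotation vector rx, ry, rz in a scale on which 1.0 is pi rad; each row shifts and turns the commanded pose from where the row before left it, along the tool's axes as they then stand; what a row does not reach is not made up. A row lasts 1/10 s, in which the tool goes at most 50 mm and 0.15 rad, less where a joint would pass 70% of its speed; a pose out of reach is approached as far as the arm can. OPENING is the finger opening in mm, set as the command begins (- or left out keeps the last). The fingers move at their own pace and stop on an object; FORCE is the grip in N (left out, the last holds). Time passes only in rows, so rows that do not move let the fingers close. It prints the time, the measured TCP pose, the force, the opening and the grip force at its end. A shift or turn number past 1, either way, is cut back to 1. Input that does not fit is refused with a message, and nothing moves.
- r.read_state(): the state, without advancing time (a new reading comes with each control period).
- camera(name): name is "side" or "top" or "wrist"; returns (picture, depth): 400x640x3 uint8, red, green, blue; 400x640 float32, mm along the optical axis (not along the pixel's ray), 0 where there is no reading.
- get_calibration(name): a dict with "K" (3x3 intrinsics, pixels), "rvec" (rotation vector, rad) and "tvec" (3), from world to camera coordinates, as OpenCV has them. Camera axes: x right, y down, z forward; pixel columns grow to the right and rows downward; lengths in mm; the calibration is good to about 2 mm. A picture is of the moment at which its call begins: read the wrist's pose just before it. get_calibration takes no time and is no camera call; for the wrist camera it gives the pose at the moment of the call.
- r.finish_job(): hands the job in; it is judged then, once.
The state is a dict: "time": time; "joint_positions": joint angles; "dq": joint speeds; "effort": joint torques, N m; "tcp_pos": TCP position; "ee_rot": TCP orientation; "contact_force": force on the tool from outside, world axes, zero at the start; "ft_torque": the same for the moment, N m; "finger_gap": finger opening in mm; "gripper_force": force on a finger pad.
Only numpy, scipy, OpenCV 4.12 (cv2) and the standard library are available. Lean on these libraries where they do the work, as an engineer would, in place of code of your own. Each camera call takes 0.05 s, during which the arm holds its last target. There are 200 camera calls.

## Working session

There is one attempt and no reset: what is moved stays moved. The work goes in short steps, Python scripts to look and compute and a shell command to move; the robot and the scene stay as the last step left them, time stands still between calls to the robot, and variables do not carry over. Pictures are saved under pics/ and viewed, at most 14 in all, crops included, and the job is handed in when it is done.

```bash
ls; mkdir -p pics; python3 - <<'E'
from bench import r,camera,get_calibration
import cv2,numpy as np
for n in("top","side"):
    p,d=camera(n); cv2.imwrite(f"pics/{n}0.png",p[:,:,::-1]); np.savez(f"{n}0.npz",p=p,d=d)
    c=get_calibration(n);print(n,np.round(c["K"],1).tolist(),np.round(c["rvec"],3),np.round(c["tvec"],1))
s=r.read_state();print(s["time"],s["tcp_pos"],s["ee_rot"])
E
```

```text
pics
top [[373.8, 0.0, 326.1], [0.0, 373.8, 193.1], [0.0, 0.0, 1.0]] [ 2.272 -1.919  0.204] [-66.3 557.1 739.4]
side [[450.3, 0.0, 320.8], [0.0, 450.3, 196.0], [0.0, 0.0, 1.0]] [ 2.357 -0.316  0.155] [-526.8  136.   875.7]
0.1 [ 162.1709222  -602.79859017  230.12578203] [-3.11236300e+00 -4.11362493e-01  2.33634074e-04]
```

View pics/top0.png

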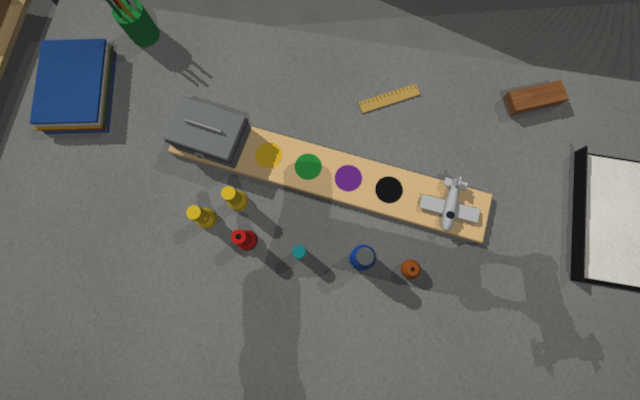

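View pics/side0.png

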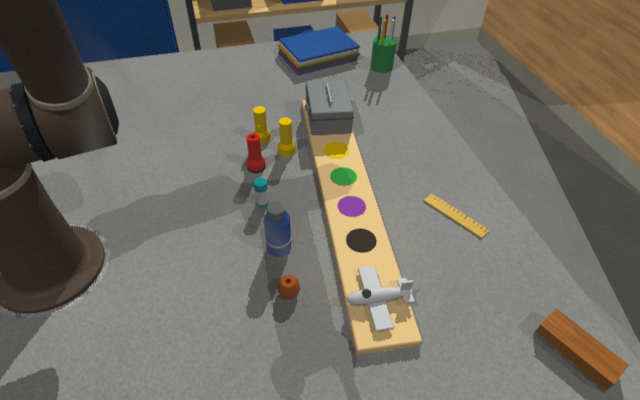

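The plane stands by the black dot at (388,189), so the order is bead→black, glue→purple, torch→green, bottle→yellow.

Candidates in the top view:
- **Torch:** red at (243,240). The yellow ones at (234,199) and (201,216) are look-alikes, to be left alone.
- **Bead:** orange at (410,269). The brown block at (535,97) is not it.
- **Bottle:** blue with a grey cap at (362,257). The blue book at (72,80) is not it.
- **Glue:** turquoise cap at (299,252). The green pen cup at (135,20) is not it.

```bash
cat > h.py <<'E'
from bench import r,camera,get_calibration
import cv2,numpy as np
def ray(c,uv,z):
    R=cv2.Rodrigues(np.array(c["rvec"],float))[0];t=np.array(c["tvec"],float).ravel()
    o=-R.T@t;d=R.T@np.linalg.inv(c["K"])@[uv[0],uv[1],1]
    return (o+d*(z-o[2])/d[2])
def cloud(c,d):
    R=cv2.Rodrigues(np.array(c["rvec"],float))[0];t=np.array(c["tvec"],float).ravel()
    v,u=np.mgrid[:d.shape[0],:d.shape[1]];K=c["K"]
    P=np.stack([(u-K[0][2])*d/K[0][0],(v-K[1][2])*d/K[1][1],d],-1)
    return (P-t)@R
def hsv(p): return cv2.cvtColor(p,cv2.COLOR_RGB2HSV)
E
python3 - <<'E'
from h import *
z=np.load("top0.npz");p,d=z["p"],z["d"];c=get_calibration("top");X=cloud(c,d);H=hsv(p)
def circ(n,box,lo,hi,zh):
    u0,v0,u1,v1=box
    m=np.zeros(d.shape,np.uint8);m[v0:v1,u0:u1]=cv2.inRange(H,lo,hi)[v0:v1,u0:u1]
    cs=max(cv2.findContours(m,0,2)[0],key=cv2.contourArea);M=cv2.moments(cs)
    uv=(M["m10"]/M["m00"],M["m01"]/M["m00"])
    print(n,np.round(uv,1),cv2.contourArea(cs),"at z",zh,np.round(ray(c,uv,zh),1), "depthpt",np.round(X[int(uv[1]+.5),int(uv[0]+.5)],1))
circ("yellow",(250,140,285,172),(22,120,90),(35,255,255),20)
circ("green",(290,150,325,185),(45,100,40),(80,255,255),20)
circ("purple",(330,160,365,195),(130,80,40),(165,255,255),20)
circ("black",(370,172,408,206),(0,0,0),(180,255,50),20)
circ("glue",(285,240,310,262),(80,100,60),(100,255,255),66)
# tops by depth: points within 5 mm of known top height near the thing
for n,(u,v),h in(("bead",(410,269),40),("glue",(299,252),66),("torch",(243,240),92),("bottle",(362,257),120),("ylwA",(234,199),92),("ylwB",(201,216),92),("box",(208,128),75)):
    w=45 if n=="box" else 20; P=X[v-w:v+w,u-w:u+w].reshape(-1,3);Q=P[(P[:,2]>h-(12 if n=="bead" else 6))&(P[:,2]<h+8)]
    (cc,rr)=cv2.minEnclosingCircle(Q[:,:2].astype(np.float32))
    print(n,len(Q),"median",np.round(np.median(Q,0),1),"circ",np.round(cc,1),round(rr,1),"bbox",np.round(Q.min(0)[:2]),np.round(Q.max(0)[:2]))
cv2.imwrite("pics/crop1.png",cv2.resize(p[170:300,170:440,::-1],None,fx=2.9,fy=2.9,interpolation=cv2.INTER_CUBIC))
E
```

```text
yellow [268.1 154.9] 497.0 at z 20 [634.6 175.   20. ] depthpt [634.4 175.3  19.9]
green [307.7 166.1] 492.5 at z 20 [623.5  80.9  20. ] depthpt [623.7  80.2  20.6]
purple [347.9 177.7] 502.0 at z 20 [611.9 -13.6  20. ] depthpt [611.4 -14.   19.6]
black [388.4 189.2] 480.0 at z 20 [ 600.8 -107.5   20. ] depthpt [ 601.1 -106.6   20.1]
glue [298.6 251.4] 129.0 at z 66 [428.9  62.6  66. ] depthpt [429.9  61.9  66.6]
bead 273 median [ 433.  -175.7   38.2] circ [ 433.8 -177.6] 19.9 bbox [ 414. -197.] [ 453. -158.]
glue 147 median [428.3  61.9  65.9] circ [428.5  62.3] 13.9 bbox [415.  49.] [442.  75.]
torch 180 median [436.4 183.8  91.5] circ [436.4 184.5] 15.1 bbox [422. 170.] [451. 199.]
bottle 260 median [438.4 -68.  120. ] circ [438.4 -68.3] 17.4 bbox [422. -85.] [455. -51.]
ylwA 168 median [520.3 223.4  91.3] circ [520.3 223.7] 14.9 bbox [505. 209.] [535. 238.]
ylwB 171 median [469.2 283.7  91.5] circ [469.4 285.2] 15.4 bbox [455. 270.] [483. 299.]
box 232 median [608.3 241.2  74.5] circ [651.5 306.3] 91.5 bbox [588. 224.] [693. 389.]
```

View pics/crop1.png

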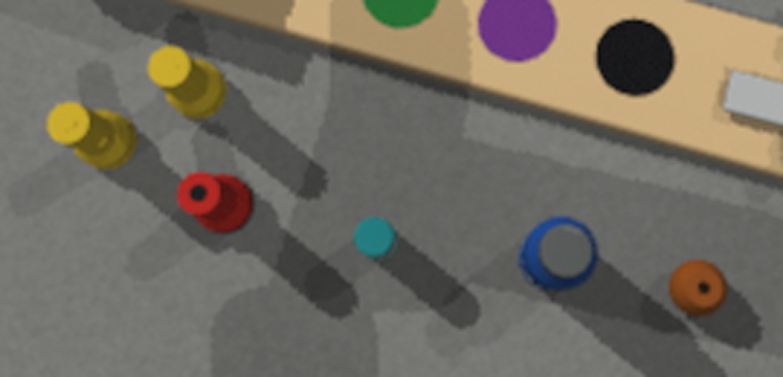

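The crop confirms the choice: red torch at about (200,192), turquoise glue cap, blue bottle with grey cap, and orange bead with its hole. The two yellow torches are separate. All the heights and the 95 mm dot spacing check out.

Next I turn the tool so its x runs along the row and its fingers close across it.

The manual's scale: shifts go in shares of 300 mm and turns go in shares of pi rad. Converting my numbers, -0.149 rad / 3.1416 = -0.0474.

```bash
cat >> h.py <<'E'
D=dict(yellow=(634.6,175),green=(623.5,80.9),purple=(611.9,-13.6),black=(600.8,-107.5))
O=dict(bead=(433.4,-177),glue=(428.5,62.4),torch=(436.4,184.2),bottle=(438.4,-68.2))
def delta(t):
    s=r.read_state();R=cv2.Rodrigues(np.array(s["ee_rot"],float))[0]
    x=np.array([.119,.993,0]);x/=np.linalg.norm(x);z=np.array([0,0,-1.]);T=np.stack([x,np.cross(z,x),z],1)
    print("t",s["time"],"tcp",np.round(s["tcp_pos"],1),"delta",np.round(R.T@(np.array(t)-s["tcp_pos"]),1),"rot",np.round(cv2.Rodrigues(R.T@T)[0].ravel(),3))
E
python3 -m inch '{"offsets": [[0,0,0,0,0,-0.0474],[0,0,0,0,0,-0.0474],[0,0,0,0,0,-0.0474],[0,0,0,0,0,-0.0474],[0,0,0,0,0,-0.0474],[0,0,0,0,0,-0.0474],[0,0,0,0,0,-0.0474],[0,0,0,0,0,-0.0474],[0,0,0,0,0,0],[0,0,0,0,0,0]]}' 70 30
python3 -c "
from h import *
delta((*O['bead'],150))"
```

```text
time: 1.1
tcp_pos: [162.3, -603.2, 230.8]
ee_rot: [-2.349, -2.085, -0.001]
contact_force: [0.7, 0.4, 0.7]
finger_gap: 69.8
gripper_force: 0.0
t 1.1 tcp [ 162.3 -603.2  230.8] delta [455.3 218.6  81.1] rot [-0.    -0.001  0.   ]
```

Converted, 45 mm / 300 = 0.15, 22 mm / 300 = 0.0733.

```bash
python3 -m inch '{"offsets": [[0.15,0.0733,0,0,0,0],[0.15,0.0733,0,0,0,0],[0.15,0.0733,0,0,0,0],[0.15,0.0733,0,0,0,0],[0.15,0.0733,0,0,0,0],[0.15,0.0733,0,0,0,0],[0.15,0.0733,0,0,0,0],[0.15,0.0733,0,0,0,0],[0.15,0.0733,0,0,0,0],[0.15,0.0733,0,0,0,0]]}'
python3 -m inch '{"offsets": [[0.0167,-0.0033,0.1333,0,0,0],[0,0,0.1333,0,0,0],[0,0,0,0,0,0],[0,0,0,0,0,0],[0,0,0,0,0,0]]}'
python3 - <<'E'
from h import *
delta((*O['bead'],2))
p,d=camera("wrist");c=get_calibration("wrist");cv2.imwrite("pics/w1.png",p[:,:,::-1]);X=cloud(c,d)
Q=X[(abs(X[...,0]-433)<35)&(abs(X[...,1]+177)<35)&(X[...,2]>26)&(X[...,2]<50)]
print(len(Q),np.round(np.median(Q,0),1),Q.min(0),Q.max(0))
E
```

```text
time: 2.1
tcp_pos: [433.2, -181.0, 231.6]
ee_rot: [2.349, 2.085, 0.0]
contact_force: [0.5, -0.2, 0.9]
finger_gap: 70.1
gripper_force: 0.0
time: 2.6
tcp_pos: [433.5, -178.9, 153.3]
ee_rot: [2.346, 2.085, 0.002]
contact_force: [-0.6, -1.2, 0.8]
finger_gap: 70.2
gripper_force: 0.0
t 2.6 tcp [ 433.5 -178.9  153.3] delta [  2.1  -0.9 151.3] rot [0.003 0.001 0.002]
1801 [ 433.9 -172.9   39. ] [ 413.00042737 -193.92218792   26.00385518] [ 453.60980597 -156.16651297   42.170697  ]
```

View pics/w1.png

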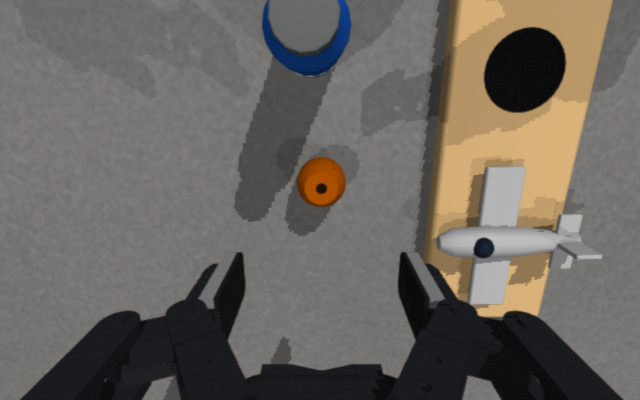

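The wrist view shows the bead at (321,182), centred between the fingers, with the plane and black dot well to the right. I descend and grip.

Converted, 40 mm / 300 = 0.1333, 30 mm / 300 = 0.1.

```bash
python3 -m inch '{"offsets": [[0.01,0,0.1333,0,0,0],[0,0,0.1333,0,0,0],[0,0,0.1,0,0,0],[0,0,0.0667,0,0,0],[0,0,0.04,0,0,0],[0,0,0.0267,0,0,0],[0,0,0,0,0,0],[0,0,0,0,0,0]]}'
python3 -m inch '{"offsets": [[0,0,0,0,0,0],[0,0,0,0,0,0],[0,0,0,0,0,0],[0,0,0,0,0,0],[0,0,0,0,0,0],[0,0,0,0,0,0],[0,0,0,0,0,0],[0,0,0,0,0,0]]}' 30 30
```

```text
time: 3.45
tcp_pos: [433.5, -175.4, 2.3]
ee_rot: [2.345, 2.087, 0.001]
contact_force: [-0.0, 0.6, -0.3]
finger_gap: 69.8
gripper_force: 0.0
time: 4.25
tcp_pos: [433.3, -175.2, 2.4]
ee_rot: [2.345, 2.088, 0.001]
contact_force: [-1.2, 0.6, 5.6]
finger_gap: 40.5
gripper_force: 30.1
```

Converted, -40 mm / 300 = -0.1333, -20 mm / 300 = -0.0667.

```bash
python3 -m inch '{"offsets": [[0,0,-0.0667,0,0,0],[0,0,-0.1333,0,0,0],[0,0,-0.1333,0,0,0],[0,0,-0.0667,0,0,0],[0,0,0,0,0,0],[0,0,0,0,0,0]]}'
python3 -c "
from h import *
delta((*D['black'],120))"
```

```text
time: 4.85
tcp_pos: [432.3, -174.6, 121.3]
ee_rot: [2.346, 2.089, 0.0]
contact_force: [-1.3, -0.1, -0.7]
finger_gap: 40.5
gripper_force: 30.8
t 4.85 tcp [ 432.3 -174.6  121.3] delta [ 86.2 159.6   1.4] rot [0.001 0.    0.003]
```

Converted, 43 mm / 300 = 0.1433, 30 mm / 300 = 0.1.

```bash
python3 -m inch '{"offsets": [[0.0667,0.1,0,0,0,0],[0.0733,0.1433,0,0,0,0],[0.0733,0.1433,0,0,0,0],[0.0733,0.1433,0,0,0,0],[0,0,0,0,0,0],[0,0,0,0,0,0],[0,0,0,0,0,0]]}'
python3 -c "
from h import *
delta((*D['black'],23))"
```

```text
time: 5.55
tcp_pos: [597.7, -107.4, 118.9]
ee_rot: [-2.343, -2.086, 0.005]
contact_force: [0.3, 0.0, -1.1]
finger_gap: 40.4
gripper_force: 30.8
t 5.55 tcp [ 597.7 -107.4  118.9] delta [ 0.3  3.6 95.8] rot [-0.005 -0.     0.003]
```

Converted, 35 mm / 300 = 0.1167, 30 mm / 300 = 0.1.

```bash
python3 -m inch '{"offsets": [[0,0.0067,0.1167,0,0,0],[0,0.0033,0.1,0,0,0],[0,0,0.0667,0,0,0],[0,0,0.0233,0,0,0],[0,0,0.01,0,0,0],[0,0,0,0,0,0],[0,0,0,0,0,0],[0,0,0,0,0,0]]}'
python3 -c "
from h import *
delta((*D['black'],22))"
```

```text
time: 6.35
tcp_pos: [604.4, -108.4, 27.8]
ee_rot: [2.345, 2.087, 0.002]
contact_force: [-0.7, -0.2, -0.7]
finger_gap: 40.1
gripper_force: 30.9
t 6.35 tcp [ 604.4 -108.4   27.8] delta [ 0.5 -3.7  5.8] rot [0.003 0.    0.003]
```

Converted, -2 mm / 300 = -0.0067, 1 mm / 300 = 0.0033.

```bash
python3 -m inch '{"offsets": [[0,-0.0067,0.0033,0,0,0],[0,0,0.0033,0,0,0],[0,0,0,0,0,0],[0,0,0,0,0,0],[0,0,0,0,0,0]]}'
for i in 1 2; do python3 -m inch '{"offsets": [[0,0,0,0,0,0],[0,0,0,0,0,0]]}' | sed -n '2p;4p'; done
```

```text
time: 6.85
tcp_pos: [601.3, -107.8, 24.2]
ee_rot: [-2.346, -2.089, 0.0]
contact_force: [0.9, -0.8, -1.1]
finger_gap: 40.5
gripper_force: 30.9
tcp_pos: [601.3, -107.8, 24.2]
contact_force: [0.5, 0.8, -0.4]
tcp_pos: [601.3, -107.8, 24.2]
contact_force: [0.2, -0.4, -0.6]
```

```bash
for i in 1 2; do python3 -m inch '{"offsets": [[0,0,0.0033,0,0,0],[0,0,0,0,0,0],[0,0,0,0,0,0]]}' | sed -n '2p;4p'; done
```

```text
tcp_pos: [601.2, -107.9, 23.2]
contact_force: [0.5, 0.5, -1.0]
tcp_pos: [601.4, -107.9, 22.5]
contact_force: [-0.1, 0.3, 1.8]
```

Contact at the right height. I release (opening 62), rise, and measure towards the glue.

Converted, -40 mm / 300 = -0.1333, -30 mm / 300 = -0.1.

```bash
python3 -m inch '{"offsets": [[0,0,0,0,0,0],[0,0,0,0,0,0],[0,0,0,0,0,0],[0,0,0,0,0,0],[0,0,0,0,0,0]]}' 62
python3 -m inch '{"offsets": [[0,0,-0.0333,0,0,0],[0,0,-0.1,0,0,0],[0,0,-0.1333,0,0,0],[0,0,-0.1333,0,0,0],[0,0,-0.1,0,0,0],[0,0,0,0,0,0],[0,0,0,0,0,0],[0,0,0,0,0,0]]}'
python3 -c "
from h import *
delta((*O['glue'],170))"
```

```text
time: 8.35
tcp_pos: [601.3, -107.8, 22.2]
ee_rot: [-2.346, -2.089, -0.0]
contact_force: [-0.7, -1.4, 0.2]
finger_gap: 62.0
gripper_force: 0.0
time: 9.15
tcp_pos: [600.1, -107.5, 171.2]
ee_rot: [-2.345, -2.088, 0.002]
contact_force: [-0.5, 0.7, -1.7]
finger_gap: 61.9
gripper_force: 0.0
t 9.15 tcp [ 600.1 -107.5  171.2] delta [ 148.9 -190.1    1.7] rot [-0.002 -0.     0.003]
```

Converted, -42 mm / 300 = -0.14, -39 mm / 300 = -0.13.

```bash
python3 -m inch '{"offsets": [[0.0667,-0.0833,0,0,0,0],[0.11,-0.14,0,0,0,0],[0.11,-0.14,0,0,0,0],[0.11,-0.14,0,0,0,0],[0.1,-0.13,0,0,0,0],[0,0,0,0,0,0],[0,0,0,0,0,0],[0,0,0,0,0,0],[0,0,0,0,0,0]]}'
python3 - <<'E'
from h import *
p,d=camera("wrist");X=cloud(get_calibration("wrist"),d)
Q=X[(abs(X[...,0]-428)<30)&(abs(X[...,1]-62)<30)&(X[...,2]>60)&(X[...,2]<72)]
print(len(Q),Q.min(0),Q.max(0),(Q.min(0)+Q.max(0))/2)
delta((*O['glue'],21))
p,d=camera("top");cv2.imwrite("pics/t2.png",p[:,:,::-1]);X=cloud(get_calibration("top"),d)
Q=X[(abs(X[...,0]-601)<35)&(abs(X[...,1]+107)<35)&(X[...,2]>40)&(X[...,2]<66)]
print("bead",len(Q),np.median(Q,0),Q.min(0),Q.max(0))
E
```

```text
time: 10.05
tcp_pos: [438.2, 54.2, 172.2]
ee_rot: [2.348, 2.087, 0.0]
contact_force: [-0.0, 0.2, -0.5]
finger_gap: 61.6
gripper_force: 0.0
1028 [413.81954833  50.35474534  60.17038948] [441.43134662  78.01000571  68.10636026] [427.62544748  64.18237553  64.13837487]
t 10.1 tcp [438.1  54.1 172.2] delta [  7.1 -10.5 151.2] rot [0.    0.    0.002]
bead 283 [ 597.14684013 -108.80255577   57.82961062] [ 580.29046933 -130.36079781   41.26771432] [618.71174781 -89.81590354  64.01219259]
```

Bead is upright on the black dot, within 3 mm. Now the glue.

Converted, 30 mm / 300 = 0.1, 25 mm / 300 = 0.0833.

```bash
python3 -m inch '{"offsets": [[0.0233,-0.0333,0.0667,0,0,0],[0,0,0.1,0,0,0],[0,0,0,0,0,0],[0,0,0.1,0,0,0],[0,0,0.1,0,0,0],[0,0,0.0833,0,0,0],[0,0,0.05,0,0,0],[0,0,0,0,0,0],[0,0,0,0,0,0]]}'
python3 -m inch '{"offsets": [[0,0,0,0,0,0],[0,0,0,0,0,0],[0,0,0,0,0,0],[0,0,0,0,0,0],[0,0,0,0,0,0],[0,0,0,0,0,0],[0,0,0,0,0,0],[0,0,0,0,0,0]]}' 18 30
python3 -m inch '{"offsets": [[0,0,-0.0667,0,0,0],[0,0,-0.1333,0,0,0],[0,0,-0.1333,0,0,0],[0,0,-0.0667,0,0,0],[0,0,0,0,0,0],[0,0,0,0,0,0]]}'
python3 -c "
from h import *
delta((*D['purple'],140))"
```

```text
time: 11.05
tcp_pos: [429.1, 62.8, 23.0]
ee_rot: [2.347, 2.088, 0.001]
contact_force: [0.6, -0.7, 0.9]
finger_gap: 62.4
gripper_force: 0.0
time: 11.85
tcp_pos: [429.2, 63.1, 23.5]
ee_rot: [2.345, 2.088, 0.003]
contact_force: [-0.1, -0.3, 6.3]
finger_gap: 27.5
gripper_force: 29.4
time: 12.45
tcp_pos: [427.7, 63.1, 142.2]
ee_rot: [2.346, 2.089, 0.001]
contact_force: [-0.3, 0.1, -1.0]
finger_gap: 27.1
gripper_force: 29.7
t 12.45 tcp [427.7  63.1 142.2] delta [-54.9 191.8   2.3] rot [ 0.001 -0.     0.003]
```

Converted, 40 mm / 300 = 0.1333, 35 mm / 300 = 0.1167.

```bash
python3 -m inch '{"offsets": [[-0.03,0.0833,0,0,0,0],[-0.0367,0.1333,0,0,0,0],[-0.0367,0.1333,0,0,0,0],[-0.0367,0.1333,0,0,0,0],[-0.0333,0.1167,0,0,0,0],[-0.01,0.04,0,0,0,0],[0,0,0,0,0,0],[0,0,0,0,0,0],[0,0,0,0,0,0]]}'
python3 -c "
from h import *
delta((*D['purple'],44))"
```

```text
time: 13.35
tcp_pos: [609.9, -13.0, 141.1]
ee_rot: [-2.344, -2.088, 0.004]
contact_force: [-0.1, -0.9, 0.4]
finger_gap: 27.3
gripper_force: 29.8
t 13.35 tcp [609.9 -13.  141.1] delta [-0.4  2.5 97.1] rot [-0.004 -0.     0.004]
```

Converted, 30 mm / 300 = 0.1, 20 mm / 300 = 0.0667.

```bash
python3 -m inch '{"offsets": [[0,0.0033,0.1,0,0,0],[0,0,0.1,0,0,0],[0,0,0.0667,0,0,0],[0,0,0.0333,0,0,0],[0,0,0.0133,0,0,0],[0,0,0,0,0,0],[0,0,0,0,0,0],[0,0,0,0,0,0],[0,0,0,0,0,0]]}'
python3 -c "
from h import *
delta((*D['purple'],44))"
```

```text
time: 14.25
tcp_pos: [614.1, -14.0, 49.4]
ee_rot: [2.345, 2.088, 0.002]
contact_force: [-0.7, 0.4, -0.4]
finger_gap: 27.3
gripper_force: 29.8
t 14.25 tcp [614.1 -14.   49.4] delta [ 0.1 -2.3  5.4] rot [ 0.002 -0.     0.003]
```

Converted, -2 mm / 300 = -0.0067.

```bash
python3 -m inch '{"offsets": [[0,-0.0067,0.0067,0,0,0],[0,0,0.0067,0,0,0],[0,0,0,0,0,0],[0,0,0,0,0,0],[0,0,0,0,0,0]]}' | sed -n '2p;4p'
for i in 1 2; do python3 -m inch '{"offsets": [[0,0,0.0033,0,0,0],[0,0,0,0,0,0],[0,0,0,0,0,0]]}' | sed -n '2p;4p'; done
```

```text
tcp_pos: [611.3, -13.7, 44.2]
contact_force: [0.1, 0.3, 0.1]
tcp_pos: [611.5, -13.7, 43.6]
contact_force: [-0.8, -0.7, 2.4]
tcp_pos: [611.6, -13.7, 43.6]
contact_force: [-2.5, 0.1, 7.1]
```

Glue is seated. Release, rise, and go to the torch.

Converted, -1 mm / 300 = -0.0033.

```bash
python3 -m inch '{"offsets": [[0,0,-0.0033,0,0,0],[0,0,0,0,0,0],[0,0,0,0,0,0],[0,0,0,0,0,0],[0,0,0,0,0,0]]}' 56 | sed -n '2p;4,5p'
python3 -m inch '{"offsets": [[0,0,-0.0333,0,0,0],[0,0,-0.1,0,0,0],[0,0,-0.1333,0,0,0],[0,0,-0.1333,0,0,0],[0,0,-0.0667,0,0,0],[0,0,0,0,0,0],[0,0,0,0,0,0],[0,0,0,0,0,0]]}'
python3 -c "
from h import *
delta((*O['torch'],180))"
```

```text
tcp_pos: [611.1, -13.6, 43.0]
contact_force: [-0.6, 0.3, -0.0]
finger_gap: 55.8
time: 16.65
tcp_pos: [609.9, -13.5, 181.6]
ee_rot: [-2.345, -2.087, 0.003]
contact_force: [0.0, 0.9, -0.1]
finger_gap: 55.9
gripper_force: 0.0
t 16.65 tcp [609.9 -13.5 181.6] delta [ 176.3 -195.2    2.2] rot [-0.003  0.     0.003]
```

Converted, -33 mm / 300 = -0.11, 30 mm / 300 = 0.1.

```bash
python3 -m inch '{"offsets": [[0.06,-0.0667,0,0,0,0],[0.1,-0.11,0,0,0,0],[0.1,-0.11,0,0,0,0],[0.1,-0.11,0,0,0,0],[0.1,-0.11,0,0,0,0],[0.0833,-0.0933,0,0,0,0],[0.0433,-0.05,0,0,0,0],[0,0,0,0,0,0],[0,0,0,0,0,0],[0,0,0,0,0,0]]}'
python3 - <<'E'
from h import *
p,d=camera("wrist");cv2.imwrite("pics/w3.png",p[:,:,::-1]);X=cloud(get_calibration("wrist"),d)
Q=X[(abs(X[...,0]-436)<30)&(abs(X[...,1]-184)<30)&(X[...,2]>86)&(X[...,2]<99)]
print(len(Q),Q.min(0),Q.max(0),(Q.min(0)+Q.max(0))/2)
delta((*O['torch'],43))
p,d=camera("top");X=cloud(get_calibration("top"),d)
Q=X[(abs(X[...,0]-612)<35)&(abs(X[...,1]+14)<35)&(X[...,2]>80)&(X[...,2]<94)]
print("glue",len(Q),np.median(Q,0),Q.min(0),Q.max(0))
E
```

```text
time: 17.65
tcp_pos: [438.3, 183.0, 182.7]
ee_rot: [2.347, 2.088, -0.002]
contact_force: [-0.9, -0.2, 0.3]
finger_gap: 56.0
gripper_force: 0.0
1278 [421.07183578 171.13531411  86.05581751] [450.47676972 200.97120176  94.3375495 ] [435.77430275 186.05325794  90.1966835 ]
t 17.7 tcp [438.5 182.9 182.8] delta [  1.1  -2.2 139.8] rot [-0.     0.001  0.002]
glue 143 [610.24877594 -14.66574902  85.73347178] [596.55968953 -28.1006429   80.65875595] [625.17389139  -1.25188931  89.61151532]
```

View pics/w3.png

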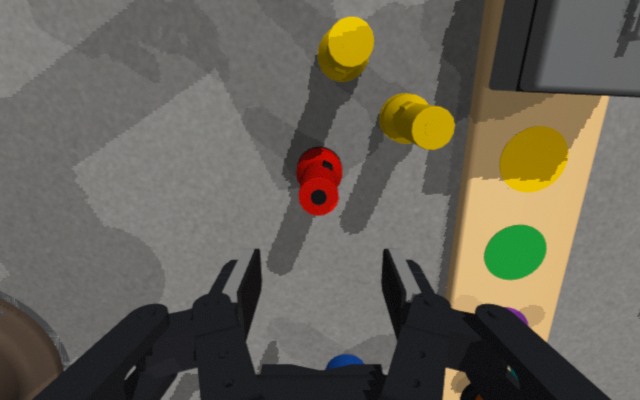

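The torch's red top is at (318,196), centred between the fingers. The yellow look-alikes at (345,45) and (430,125) are clear. Glue is within 2 mm of its dot. Descend.

Converted, 30 mm / 300 = 0.1, 20 mm / 300 = 0.0667.

```bash
python3 -m inch '{"offsets": [[0.0067,-0.0067,0.0667,0,0,0],[0,0,0.1,0,0,0],[0,0,0.1,0,0,0],[0,0,0.1,0,0,0],[0,0,0.0667,0,0,0],[0,0,0.0333,0,0,0],[0,0,0,0,0,0],[0,0,0,0,0,0],[0,0,0,0,0,0]]}'
python3 -m inch '{"offsets": [[0,0,0,0,0,0],[0,0,0,0,0,0],[0,0,0,0,0,0],[0,0,0,0,0,0],[0,0,0,0,0,0],[0,0,0,0,0,0],[0,0,0,0,0,0]]}' 20 40
python3 -m inch '{"offsets": [[0,0,-0.0667,0,0,0],[0,0,-0.1333,0,0,0],[0,0,-0.1333,0,0,0],[0,0,-0.1,0,0,0],[0,0,0,0,0,0],[0,0,0,0,0,0],[0,0,0,0,0,0]]}'
python3 -c "
from h import *
delta((*D['green'],170))"
```

```text
time: 18.65
tcp_pos: [437.7, 186.2, 44.6]
ee_rot: [2.346, 2.088, 0.004]
contact_force: [1.0, -1.0, -1.0]
finger_gap: 56.0
gripper_force: 0.0
time: 19.35
tcp_pos: [437.0, 186.2, 44.3]
ee_rot: [2.346, 2.089, 0.002]
contact_force: [-0.6, -0.5, 6.8]
finger_gap: 28.5
gripper_force: 39.3
time: 20.05
tcp_pos: [434.5, 185.4, 171.4]
ee_rot: [-2.345, -2.088, 0.006]
contact_force: [0.6, -0.6, -1.1]
finger_gap: 28.6
gripper_force: 39.9
t 20.05 tcp [434.5 185.4 171.4] delta [-81.9 199.8   0.8] rot [-0.004  0.002  0.003]
```

Converted, 36 mm / 300 = 0.12, 24 mm / 300 = 0.08.

```bash
python3 -m inch '{"offsets": [[-0.0333,0.08,0,0,0,0],[-0.05,0.12,0,0,0,0],[-0.05,0.12,0,0,0,0],[-0.05,0.12,0,0,0,0],[-0.05,0.12,0,0,0,0],[-0.0267,0.0667,0,0,0,0],[-0.0133,0.0367,0,0,0,0],[0,0,0,0,0,0],[0,0,0,0,0,0],[0,0,0,0,0,0]]}'
python3 -c "
from h import *
delta((*D['green'],65))"
```

```text
time: 21.05
tcp_pos: [622.7, 82.2, 172.5]
ee_rot: [-2.344, -2.089, 0.003]
contact_force: [0.4, 0.9, -1.5]
finger_gap: 28.5
gripper_force: 39.9
t 21.05 tcp [622.7  82.2 172.5] delta [ -1.2   1.2 107.5] rot [-0.002  0.     0.004]
```

Converted, 30 mm / 300 = 0.1, 25 mm / 300 = 0.0833.

```bash
python3 -m inch '{"offsets": [[-0.0033,0,0.1,0,0,0],[0,-0.0033,0.1,0,0,0],[0,0,0.0833,0,0,0],[0,0,0.04,0,0,0],[0,0,0.02,0,0,0],[0,0,0,0,0,0],[0,0,0,0,0,0],[0,0,0,0,0,0],[0,0,0,0,0,0]]}' | sed -n '2p;4p'
python3 -c "
from h import *
delta((*D['green'],65))"
```

```text
tcp_pos: [624.3, 80.6, 71.6]
contact_force: [0.0, 0.4, -0.5]
t 21.95 tcp [624.3  80.6  71.6] delta [ 0.2 -0.9  6.6] rot [ 0.002 -0.     0.003]
```

Converted, 3 mm / 300 = 0.01, 2 mm / 300 = 0.0067.

```bash
python3 -m inch '{"offsets": [[0,-0.0033,0.0067,0,0,0],[0,0,0.01,0,0,0],[0,0,0,0,0,0],[0,0,0,0,0,0],[0,0,0,0,0,0]]}' | sed -n '2p;4p'
for i in 1 2; do python3 -m inch '{"offsets": [[0,0,0.0033,0,0,0],[0,0,0,0,0,0],[0,0,0,0,0,0]]}' | sed -n '2p;4p'; done
```

```text
tcp_pos: [622.3, 80.7, 65.2]
contact_force: [0.2, 0.1, -1.2]
tcp_pos: [622.5, 80.7, 64.4]
contact_force: [-0.1, 0.1, -1.9]
tcp_pos: [622.5, 80.7, 64.4]
contact_force: [-2.0, -1.3, 5.6]
```

Torch is seated. Release, opening to 80 for the bottle.

Converted, -1 mm / 300 = -0.0033.

```bash
python3 -m inch '{"offsets": [[0,0,-0.0033,0,0,0],[0,0,0,0,0,0],[0,0,0,0,0,0],[0,0,0,0,0,0],[0,0,0,0,0,0],[0,0,0,0,0,0]]}' 80 | sed -n '2p;4,5p'
python3 -m inch '{"offsets": [[0,0,-0.0333,0,0,0],[0,0,-0.1,0,0,0],[0,0,-0.1333,0,0,0],[0,0,-0.1333,0,0,0],[0,0,-0.0667,0,0,0],[0,0,0,0,0,0],[0,0,0,0,0,0],[0,0,0,0,0,0]]}' | sed -n '2p;4,5p'
python3 -c "
from h import *
delta((*O['bottle'],205))"
```

```text
tcp_pos: [622.2, 80.7, 64.1]
contact_force: [-0.4, 0.4, -0.6]
finger_gap: 80.0
tcp_pos: [620.9, 80.6, 202.6]
contact_force: [-0.9, 0.2, -0.2]
finger_gap: 80.2
t 24.45 tcp [620.9  80.6 202.6] delta [-168.9 -164.1   -1.8] rot [-0.003  0.001  0.003]
```

Converted, -30 mm / 300 = -0.1, -29 mm / 300 = -0.0967.

```bash
python3 -m inch '{"offsets": [[-0.06,-0.06,0,0,0,0],[-0.1,-0.0967,0,0,0,0],[-0.1,-0.0967,0,0,0,0],[-0.1,-0.0967,0,0,0,0],[-0.1,-0.0967,0,0,0,0],[-0.0667,-0.0667,0,0,0,0],[-0.0367,-0.0333,0,0,0,0],[0,0,0,0,0,0],[0,0,0,0,0,0],[0,0,0,0,0,0]]}' | sed -n '2p;4p'
python3 - <<'E'
from h import *
p,d=camera("wrist");X=cloud(get_calibration("wrist"),d)
Q=X[(abs(X[...,0]-438)<30)&(abs(X[...,1]+68)<30)&(X[...,2]>114)&(X[...,2]<127)]
print(len(Q),Q.min(0),Q.max(0),(Q.min(0)+Q.max(0))/2)
delta((*O['bottle'],55))
p,d=camera("top");X=cloud(get_calibration("top"),d)
Q=X[(abs(X[...,0]-623)<35)&(abs(X[...,1]-81)<35)&(X[...,2]>105)&(X[...,2]<120)]
print("torch",len(Q),np.median(Q,0),Q.min(0),Q.max(0))
E
```

```text
tcp_pos: [440.9, -67.7, 204.3]
contact_force: [0.4, 1.2, -0.8]
1748 [420.61944849 -83.59316374 114.07016107] [454.91222133 -49.61340058 122.28790674] [437.76583491 -66.60328216 118.17903391]
t 25.5 tcp [440.8 -67.7 204.3] delta [ -0.9  -2.4 149.3] rot [ 0.    -0.     0.004]
torch 172 [620.91881072  78.40639466 111.6199218 ] [607.18835097  64.54412388 105.05063254] [636.37308318  92.7702332  115.63649448]
```

Torch is on green within 3 mm. Descend on the bottle.

Converted, 35 mm / 300 = 0.1167, 30 mm / 300 = 0.1.

```bash
python3 -m inch '{"offsets": [[0,-0.0067,0.0667,0,0,0],[0,0,0.1167,0,0,0],[0,0,0.1167,0,0,0],[0,0,0.1,0,0,0],[0,0,0.0667,0,0,0],[0,0,0.03,0,0,0],[0,0,0,0,0,0],[0,0,0,0,0,0],[0,0,0,0,0,0]]}' | sed -n '2p;4p'
python3 -m inch '{"offsets": [[0,0,0,0,0,0],[0,0,0,0,0,0],[0,0,0,0,0,0],[0,0,0,0,0,0],[0,0,0,0,0,0],[0,0,0,0,0,0],[0,0,0,0,0,0]]}' 38 40
python3 -m inch '{"offsets": [[0,0,-0.0667,0,0,0],[0,0,-0.1333,0,0,0],[0,0,-0.1333,0,0,0],[0,0,-0.1333,0,0,0],[0,0,-0.0667,0,0,0],[0,0,0,0,0,0],[0,0,0,0,0,0],[0,0,0,0,0,0]]}'
python3 -c "
from h import *
delta((*D['yellow'],215))"
```

```text
tcp_pos: [439.4, -68.2, 56.5]
contact_force: [0.8, -0.4, -0.5]
time: 27.15
tcp_pos: [438.5, -68.2, 56.4]
ee_rot: [2.346, 2.088, 0.001]
contact_force: [-1.4, 0.8, 5.0]
finger_gap: 49.3
gripper_force: 41.0
time: 27.95
tcp_pos: [436.1, -67.6, 213.2]
ee_rot: [-2.344, -2.087, 0.004]
contact_force: [-1.0, 0.7, -1.1]
finger_gap: 49.1
gripper_force: 42.1
t 27.95 tcp [436.1 -67.6 213.2] delta [263.9 169.   -2.3] rot [-0.004 -0.001  0.003]
```

Converted, 36 mm / 300 = 0.12, 33 mm / 300 = 0.11.

```bash
python3 -m inch '{"offsets": [[0.0667,0.0433,0,0,0,0],[0.11,0.07,0,0,0,0],[0.12,0.0767,0,0,0,0],[0.12,0.0767,0,0,0,0],[0.12,0.0767,0,0,0,0],[0.12,0.0767,0,0,0,0],[0.11,0.07,0,0,0,0],[0.0733,0.0467,0,0,0,0],[0.0367,0.0267,0,0,0,0],[0,0,0,0,0,0]]}' | sed -n '2p;4p'
python3 -m inch '{"offsets": [[0,0,0,0,0,0],[0,0,0,0,0,0],[0,0,0,0,0,0]]}' | sed -n '2p;4p'
python3 -c "
from h import *
delta((*D['yellow'],77))"
```

```text
tcp_pos: [635.7, 174.5, 212.7]
contact_force: [-0.1, -0.1, -0.8]
tcp_pos: [635.5, 172.5, 215.3]
contact_force: [0.2, 0.8, -1.2]
t 29.25 tcp [635.5 172.5 215.3] delta [  2.5  -1.1 138.3] rot [-0.001  0.     0.002]
```

Converted, 35 mm / 300 = 0.1167, 30 mm / 300 = 0.1.

```bash
python3 -m inch '{"offsets": [[0.0067,-0.0033,0.1,0,0,0],[0,0,0.1167,0,0,0],[0,0,0.1,0,0,0],[0,0,0.0667,0,0,0],[0,0,0.04,0,0,0],[0,0,0.02,0,0,0],[0,0,0,0,0,0],[0,0,0,0,0,0],[0,0,0,0,0,0],[0,0,0,0,0,0]]}' | sed -n '2p;4p'
python3 -c "
from h import *
delta((*D['yellow'],77))"
```

```text
tcp_pos: [636.3, 176.0, 83.7]
contact_force: [-0.5, 0.2, -2.1]
t 30.25 tcp [636.3 176.   83.7] delta [-1.2 -1.6  6.7] rot [ 0.002 -0.001  0.003]
```

Converted, 3 mm / 300 = 0.01, 2 mm / 300 = 0.0067.

```bash
python3 -m inch '{"offsets": [[-0.0033,-0.0033,0.0067,0,0,0],[0,0,0.01,0,0,0],[0,0,0,0,0,0],[0,0,0,0,0,0],[0,0,0,0,0,0]]}' | sed -n '2p;4p'
for i in 1 2; do python3 -m inch '{"offsets": [[0,0,0.0033,0,0,0],[0,0,0,0,0,0],[0,0,0,0,0,0]]}' | sed -n '2p;4p'; done
```

```text
tcp_pos: [634.2, 174.9, 77.2]
contact_force: [0.5, 0.6, -0.6]
tcp_pos: [634.5, 175.0, 76.6]
contact_force: [-0.3, -0.4, 0.1]
tcp_pos: [634.5, 175.0, 76.5]
contact_force: [-2.3, -0.4, 5.0]
```

```bash
python3 -m inch '{"offsets": [[0,0,-0.0033,0,0,0],[0,0,0,0,0,0],[0,0,0,0,0,0],[0,0,0,0,0,0],[0,0,0,0,0,0],[0,0,0,0,0,0]]}' 80 | sed -n '2p;4,5p'
python3 -m inch '{"offsets": [[0,0,-0.0333,0,0,0],[0,0,-0.1,0,0,0],[0,0,-0.1333,0,0,0],[0,0,-0.1333,0,0,0],[0,0,-0.1,0,0,0],[0,-0.0667,0,0,0,0],[0,-0.1167,0,0,0,0],[0,-0.1333,0,0,0,0],[0,-0.1333,0,0,0,0],[0,-0.1333,0,0,0,0]]}' | sed -n '2p;4,5p'
python3 -m inch '{"offsets": [[0,-0.1,0,0,0,0],[0,-0.0667,0,0,0,0],[0,0,0,0,0,0],[0,0,0,0,0,0],[0,0,0,0,0,0]]}' | sed -n '2p;4,5p'
python3 - <<'E'
from h import *
p,d=camera("top");cv2.imwrite("pics/t4.png",p[:,:,::-1]);X=cloud(get_calibration("top"),d)
for n,k,h in(("bead","black",60),("glue","purple",86),("torch","green",112),("bottle","yellow",140)):
    x,y=D[k];Q=X[(abs(X[...,0]-x)<32)&(abs(X[...,1]-y)<32)&(X[...,2]>h-10)&(X[...,2]<h+8)]
    print(n,len(Q),np.round((Q.min(0)+Q.max(0))/2-[x,y,0],1),np.round(np.median(Q,0)-[x,y,0],1))
E
```

```text
tcp_pos: [634.2, 174.9, 76.1]
contact_force: [0.6, 0.6, 0.1]
finger_gap: 80.0
tcp_pos: [459.1, 195.3, 227.1]
contact_force: [-0.1, 0.1, -0.5]
finger_gap: 80.0
tcp_pos: [412.2, 201.1, 227.0]
contact_force: [0.3, 0.8, -0.0]
finger_gap: 80.1
bead 228 [-1.  -2.8 56.8] [-2.  -2.1 58.5]
glue 147 [-1.  -1.1 82.9] [-2.2 -1.  85.7]
torch 175 [ -1.8  -2.4 108.7] [ -2.8  -2.4 111.4]
bottle 246 [ -1.   -0.7 136.6] [ -2.1  -1.9 139.6]
```

View pics/t4.png

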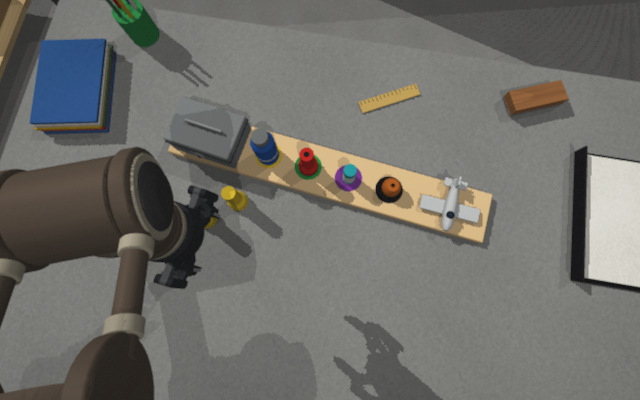

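All four stand on their dots: bottle (264,147), torch (307,160), glue (349,175) and bead (390,188). Each is within about 3 mm of its dot's centre. The plane and cash box look unmoved, and the arm is clear.

```bash
python3 -c "
from bench import r
print(r.finish_job())"
```

```text
the job is handed in; nothing more can be done
None
```

The job is handed in: counting from the plane, the bead, glue stick, torch and bottle stand upright on the black, purple, green and yellow dots, each measured within about 3 mm of centre, and the aeroplane and cash box look unmoved in the final picture; no verdict was returned.

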